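# Seat a sensor card in its rack with the two levers

## Robot

A 6-joint arm with a two-finger parallel gripper is mounted at the origin on the work surface; the furniture and walls round the work are solid. World frame = base frame: x ahead of the robot, y to its left, z up, the work surface at z = 0. Lengths are in m, angles in degrees, forces in N, time in s.
With the tool pointing down it reaches from about 0.375 to 0.9 m from the base axis. Payload 3.1 kg.
Tool frame: the origin (TCP) lies between the finger pads; the fingertips stand 11 mm ahead of it and the grasp point (between the pads) lies 8 mm behind it; z points along the fingers, y is the line along which they close (so a half turn about z gives the same grasp; the last joint's range is limited). The gripper opens to 85 mm and grips with 20 to 120 N. Pads are 22 mm wide; open, the fingers measure 114 mm over their backs; the gripper's body (76 mm by 85 mm) begins 54 mm behind the grasp point. The pads swing forward as they close: fully open they stand 13 mm farther back than shut.
Start: joints at [55.376, 30.224, 82.088, -0, 67.689, -10.227], TCP at [0.258, 0.569, 0.242] pointing down, gripper open.
Joint ranges: [-176.69, 176.69], [-43.24, 126.21], [12.49, 139.97], [-82, 262], [0, 151.66], [-163.58, 163.58]. Speed limits (degrees/s): [159.86, 159.86, 180, 180, 180, 180].

## Interface

Orientations are given as a 3x3 rotation matrix whose columns are the frame's x, y, z axes.
In Python, from cell import ctrl gives the robot as it stands.
- The arm moves only by the tool move_arm, never from a script. Its argument "targets" is a list that holds one entry, the list of rows, each a list of 6 numbers: the shift along the tool's x, y, z in cm, then the turn, a rotation vector about the tool's x, y, z in rad. In form: [[[x, y, z, wx, wy, wz], ...]]. A call has 1 to 8 rows; each row is the pose to reach, as a shift and turn from the pose commanded when the call began, along the tool's axes at that moment; what a row does not reach only later rows make up. A row lasts 1/8 s, in which the tool goes at most 62.5 mm and 10.7 degrees, less where a joint would pass 70% of its speed; a pose out of reach is approached as far as the arm can. A call with a gripper value outside its range is refused whole. "jaw" is the finger opening in cm, from 0 to 8.54, set as the call begins (left out, the last holds). The fingers move at their own pace and stop on an object; the grip force is fixed at half the most. Time passes only in rows, so rows that repeat a pose let the fingers close. It gives the time, the measured TCP pose, the force, the opening and the grip force at its end, in the units of the state.
- ctrl.sense(): the state, without advancing time (a new reading comes with each control period).
- ctrl.get_image(name): name is "scene" or "top"; returns the picture (400x640x3 uint8, red, green, blue); there is no depth.
- ctrl.calibration(name): a dict with "fov_y" (degrees; the focal length in pixels is half the picture's height over the tangent of half this angle, whatever the lens; pixels are square), "cx", "cy" (the principal point, pixels), "rvec" (rotation vector, rad) and "tvec" (3), from world to camera coordinates, as OpenCV has them. Camera axes: x right, y down, z forward; pixel columns grow to the right and rows downward; lengths in m; the calibration is good to about 2 mm. A picture is of the moment at which its call begins. calibration takes no time and is no camera call.
- ctrl.sign_off(): hands the job in; it is judged then, once.
The state is a dict: "clock": time; "joint_pos": joint angles; "dq": joint speeds; "joint_efforts": joint torques, N m; "tool_pos": TCP position; "tool_rot": TCP orientation; "contact_force": force on the tool from outside, world axes, zero at the start; "ft_torque": the same for the moment, N m; "width": finger opening in m; "grip_force": force on a finger pad.
Only numpy, scipy, OpenCV 4.12 (cv2) and the standard library are available. Lean on these libraries where they do the work, as an engineer would, in place of code of your own. Each camera call takes 0.05 s, during which the arm holds its last target. There are 200 camera calls.

## Task

Take the sensor card out of its storage stand and slide it down between the two card guides of the small rack until it rests on the sprung connector; then swing the two levers of the rack inwards, so that they press the card fully home. The guides may sit up to 7 mm to either side of the rack's middle, so feel for their slots, and work gently: stop pushing when a part meets firm resistance (no more than about 20 N on the rack). Leave the levers open until the card is in, and leave the vial, the dish and the screwdriver on the bench where they are.

Things in the scene. Friction and masses are not known exactly. Their poses are not given: they have to be found in the camera images.
- card_grip (a point): Centre of the black grip tab on top of the sensor card (green circuit board, 0.12 kg, upright). Tab 10 thick (x), 32 wide (y), 30 tall (z up); grip it across the 10 mm. This point is 15 above the shoulders (the board's bare top edges on both sides of the tab) and 85 above the card's lower edge. The card works either way round. It starts in the stand, lower edge 8 above the bench.
- card_foot_a (a point): Lower edge of the card, 45 from its middle towards its +y end. The board is 4 thick (x), 100 wide (y) and 70 tall (z) up to the shoulders.
- card_foot_b (a point): Lower edge of the card, 45 from its middle towards its -y end.
- stand: Grey storage stand, fixed: base 60 x 104 (x, y), two cheeks 34 high and 84 long with an open 6.5 mm slot between them along its y that holds the card; slot floor 8 above the bench. Origin at the bench under its centre, z up.
- rack: Card rack, fixed to the bench: aluminium base 72 x 152 (x, y), 12 thick, with a post and lever at each end of y. Origin at the bench under its centre, z up. The card goes in from above and stands upright in the rack's y-z plane (thickness along rack x). Beware the monitor to the left: its near edge stands at about x 0.45 to 0.5, y 0.3 (m); pass it close to the base.
- rack_entry (a point): Middle of the rack at the height of the guide tops, 80 above the bench. Two grey upright guides at the ends of y, slots facing each other, 6.5 wide (x), edges rounded 1.5, tops widened to flat flanges 48 long in x; 1.5 mm end play at each end of y. Both are one frame that sits, each run, anywhere from -7 to 7 mm from this point along rack x: not measured, to be found by feel. The frame does not shift when pushed.
- rack_home (a point): Middle of the rack, 20 above the bench: the height of the card's lower edge when home, on hard stops. Below the card are two white sprung contacts, one each side of the middle; the lower edge meets them 6 above this point. They bear 2.1 N each there (more than the card's weight, so the card rests on them when let go) and 4.2 N each at home.
- lever_l (a joint): Steel lever at the rack's +y end. 0 = closed: handle leans 0.5 rad inwards from upright, card pressed home; grows to 1.3 rad as the handle swings outwards (+y) and down (upright at 0.5). Starts at 1.05 to 1.25. Its nose, level when closed, 20 long with a roll of radius 3.5, presses on the card's shoulder from about 0.3 rad on. Stays where it is left (friction 0.12 N m: 3 to 6 N near the tip); firm stop at -0.01.
- lever_r (a joint): The same lever mirrored, at the rack's -y end: grows as its handle swings outwards to -y.
- lever_l_tip (a point): Middle of the free end of the +y lever's handle, 54 from its pivot. Handle 18 wide (rack x), 8 thick. Pivot axis along rack x, at rack y = 66, z = 93.5. Higher than 100 above the bench nothing but the handle is in the way of a tool that pushes it along rack y.
- lever_r_tip (a point): Middle of the free end of the -y lever's handle, 54 from its pivot, which is at rack y = -66, z = 93.5; otherwise as the other lever.
- vial_c_mid (a point): Bystander: small brown bottle, 27 across and 55 tall, loose on the bench; point half-way up.
- petri_a_mid (a point): Bystander: round white covered dish, 61 across and 12 tall, loose on the bench; point half-way up.
- driver_a_mid (a point): Bystander: small screwdriver with a blue handle, 150 long and 17 wide, loose on the bench; its middle.
Not all that is in view belongs to the job. There is more than one size of the part that bears card_grip; the job needs the larger. Of the things that look like the rack, the largest one is meant.

How it is judged (in metres and radians):
On the way:
1. the card is down in both guides, resting on the connector, with both levers still open (angle between the z axis of card_grip and the z axis of rack, either way round below 0.1 rad and angle between the y axis of card_grip and the y axis of rack, either way round below 0.1 rad and x of card_grip in the frame of rack between -0.01 and 0.01 m and y of card_grip in the frame of rack between -0.004 and 0.004 m and z of each of card_foot_a, card_foot_b in the frame of rack below 0.029 m and value of joint each of lever_l, lever_r above 0.7 rad), for 0.2 s.
At the end, for the whole second after the job is handed in: The card stands upright in the guides (within 0.1 rad, centred within 4 mm along rack y and 10 mm along rack x), both ends of its lower edge within 2.5 mm of home height (20 mm above the bench), both levers closed (below 0.15 rad), everything at rest and let go (z of card_foot_a in the frame of rack between 0.0175 and 0.0225 m and z of card_foot_b in the frame of rack between 0.0175 and 0.0225 m and angle between the z axis of card_grip and the z axis of rack, either way round below 0.1 rad and angle between the y axis of card_grip and the y axis of rack, either way round below 0.1 rad and x of card_grip in the frame of rack between -0.01 and 0.01 m and y of card_grip in the frame of rack between -0.004 and 0.004 m and value of joint each of lever_l, lever_r below 0.15 rad and linear speed of card below 0.02 m/s); the robot touches nothing.
It fails at once if the robot presses on the rack, its guides or levers with more than 20 N (contact force between any of the fingers, the arm and rack above 20 N).
It fails at once if the card is forced against the rack with more than 40 N (springs and levers included) (contact force between card and rack above 40 N).
It fails at once if the vial, dish or screwdriver is moved by more than 20 mm, or the vial tipped (distance of any of vial_c_mid, petri_a_mid, driver_a_mid from where it was at the start of the episode above 0.02 m or angle between vial_c_mid's own z axis and vertical above 0.5 rad).
It also fails if it takes over 72 s, if anything falls off the work surface, if the arm or the gripper's body presses on something with over 40 N, if the wrist force passes 120 N, or if a joint passes its speed limit or range.

## Working session

There is one attempt and no reset: what is moved stays moved. The work goes in short steps, Python scripts to look and compute and a tool call to move; the robot and the scene stay as the last step left them, time stands still between calls to the robot, and variables do not carry over. Pictures are saved under pics/ and viewed, at most 10 in all, crops included, and the job is handed in when it is done.

Besides the shell and the picture viewer there is one more tool, called after "Emit:" as name([rows], argument=value, ...), one row to a line, values as JSON. move_arm: Moves the arm, as the interface text tells. Its arguments: {"type":"object","properties":{"targets":{"type":"array"},"jaw":{"type":"number"}},"required":["targets"]}

```bash
mkdir -p pics; ls; python3 - <<'E'
from cell import ctrl
import cv2
for n in("scene","top"):
    im=ctrl.get_image(n); cv2.imwrite(f"pics/{n}0.png",cv2.cvtColor(im,cv2.COLOR_RGB2BGR)); print(ctrl.calibration(n))
s=ctrl.sense();print(s)
E
```

```text
pics
{'fov_y': 51.029208136283756, 'cx': 321.8887975378122, 'cy': 207.714241812071, 'rvec': array([ 2.05947582, -0.90542642,  0.44220594]), 'tvec': array([-0.27352562,  0.28541787,  0.87961335])}
{'fov_y': 51.78111896183029, 'cx': 315.3618368355781, 'cy': 198.16902813217058, 'rvec': array([ 2.08822084, -2.14611576,  0.17976078]), 'tvec': array([0.04860992, 0.43949241, 1.36539626])}
{'clock': 0.1, 'joint_pos': array([ 5.53774326e+01,  3.02732617e+01,  8.21496877e+01,  4.82583017e-04,
        6.76901898e+01, -1.02267419e+01]), 'dq': array([ 0.03886564, -0.22540718, -0.13487548,  0.06708889, -0.00250565,
        0.05471277]), 'joint_efforts': array([-1.00763125e-03, -4.43305171e+01, -1.78585678e+01, -2.46439167e-04,
        3.86791697e-03, -2.27881650e-06]), 'tool_pos': array([0.25775065, 0.56868487, 0.24143194]), 'tool_rot': array([[-9.10712230e-01,  4.13039901e-01, -1.12834565e-03],
       [ 4.13041287e-01,  9.10710859e-01, -1.62053804e-03],
       [ 3.58249762e-04, -1.94189716e-03, -9.99998050e-01]]), 'contact_force': array([-0.4175245 ,  0.0913441 , -0.15750301]), 'ft_torque': array([-0.01433284, -0.03415452, -0.04476819]), 'grip_force': 0.0, 'width': 0.08539875510766096}
```

View pics/scene0.png

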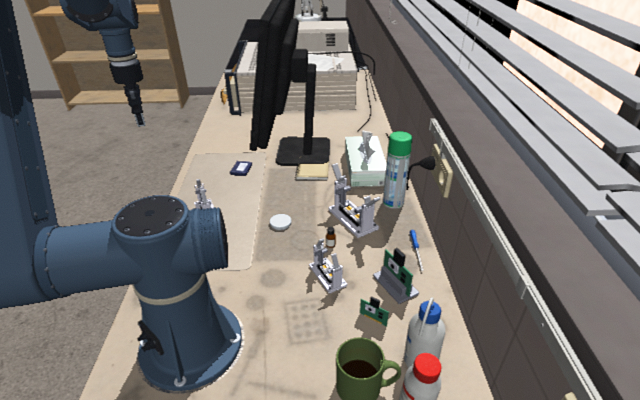

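View pics/top0.png

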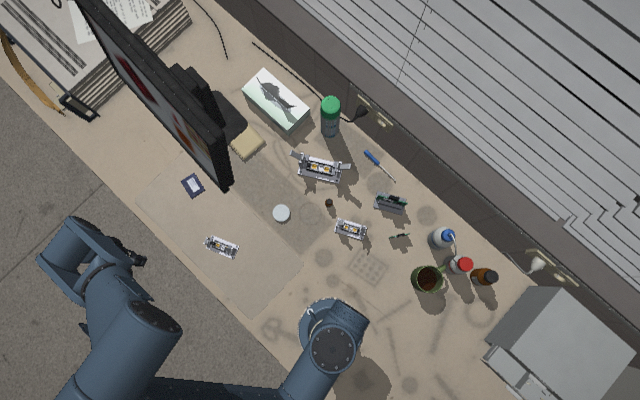

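The large rack is at about (320,168) in top and (353,212) in scene. The stand with the large card is at (391,203) in top and (397,275) in scene. Next I'll enlarge both.

```bash
python3 - <<'E'
import cv2,numpy as np
t=cv2.imread("pics/top0.png");s=cv2.imread("pics/scene0.png")
a=cv2.resize(t[140:220,280:420],None,fx=5.7,fy=5.7,interpolation=cv2.INTER_CUBIC)  # 798x456
cv2.imwrite("pics/c1.png",a)
b=cv2.resize(s[155:305,310:430],(480,600),interpolation=cv2.INTER_CUBIC)
cv2.imwrite("pics/c2.png",b)
E
```

```text
(no output)
```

View pics/c1.png

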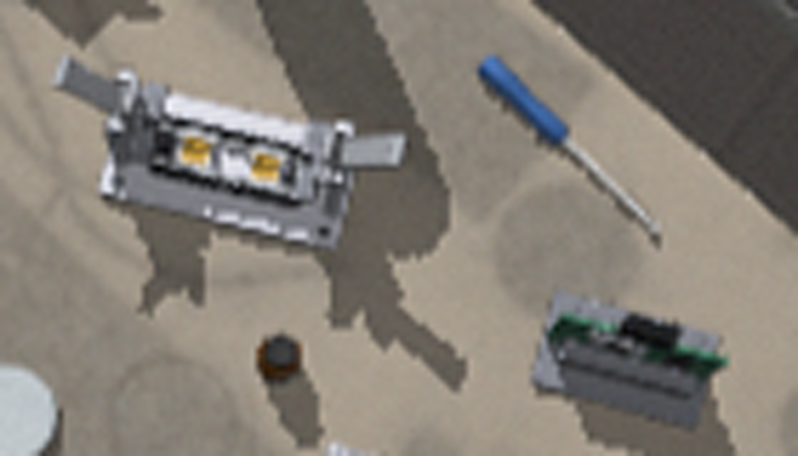

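View pics/c2.png

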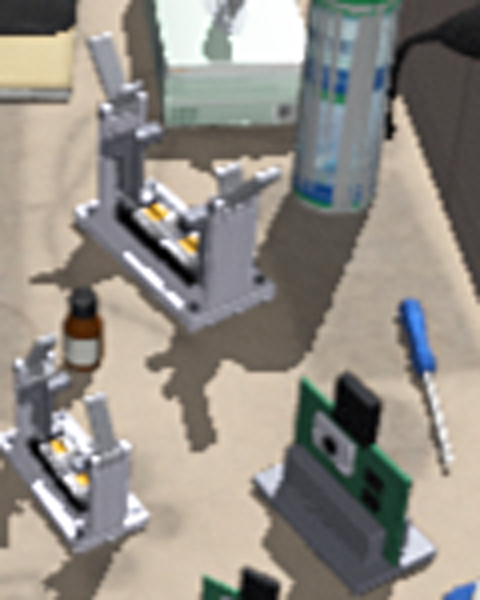

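Crop 1 (top) shows the rack base front corners at about (103,190) and (335,247) and the lever tips at (63,73) and (402,149). The stand base corners are at (555,293), (721,335), (699,427) and (533,385), and the board's top edge runs from (553,322) to (725,362). Crop 2 (scene) shows the rack base corners at (75,212), (193,325) and (273,292), the stand base at (253,482), (362,590) and (436,550), and the shoulder corners at (303,378) and (410,470). I'll fit poses to these points.

```bash
cat > h.py <<'E'
import cv2,numpy as np
from cell import ctrl
from scipy.optimize import least_squares
C={n:ctrl.calibration(n) for n in("scene","top")}
def proj(n,P):
    c=C[n];f=200/np.tan(np.radians(c['fov_y']/2));K=np.array([[f,0,c['cx']],[0,f,c['cy']],[0,0,1.]])
    return cv2.projectPoints(np.array(P,float).reshape(-1,1,3),c['rvec'],c['tvec'],K,None)[0].reshape(-1,2)
def T(u,v): return ('top',280+(u+.5)/5.7-.5,140+(v+.5)/5.7-.5)
def S(u,v): return ('scene',310+(u+.5)/4-.5,155+(v+.5)/4-.5)
def W(p,P):
    c,s=np.cos(p[2]),np.sin(p[2]);return [p[0]+c*P[0]-s*P[1],p[1]+s*P[0]+c*P[1],P[2]]
def ray(n,u,v,z):
    return least_squares(lambda q:proj(n,[q[0],q[1],z])[0]-[u,v],[.5,0]).x
E
python3 - <<'E'
from h import *
for n,o in [('c top stand',T(627,360)),('rack',T(225,170)),('vial',T(280,365)),('dish',T(10,410)),('driverA',T(485,65)),('driverB',T(658,240))]: print(n,ray(*o,.012).round(3))
def tip(q,s): return (0,s*(.066+.054*np.sin(q-.5)),.0935+.054*np.cos(q-.5))
def fit(obs,p0):
    def r(p): return np.concatenate([proj(o[0],W(p,f(p)))[0]-o[1:] for f,o in obs])
    s=least_squares(r,p0,loss='soft_l1');print(s.x.round(4));print(r(s.x).reshape(-1,2).round(1).tolist());return s.x
k=lambda *P:(lambda p:P)
# orient: +y end is the left one in top
a=ray(*T(103,190),.012);b=ray(*T(335,247),.012);d=a-b;yaw=np.arctan2(-d[0],d[1]);print('yaw',yaw)
c0=ray(*T(225,170),.012)
# scene: left corner=+y near(-x), bottom=-y near, right=-y far
obs=[(k(-.036,.076,.012),T(103,190)),(k(-.036,-.076,.012),T(335,247)),
(k(-.036,.076,.012),S(75,212)),(k(-.036,-.076,.006),S(193,322)),(k(.036,-.076,.012),S(273,290)),
(lambda p:tip(p[3],1),T(63,73)),(lambda p:tip(p[4],-1),T(402,149)),(lambda p:tip(p[3],1),S(100,37)),(lambda p:tip(p[4],-1),S(276,174))]
fit(obs,[*c0,yaw,1.15,1.15])
c0=ray(*T(627,360),.008)
obs=[(k(.03,.052,.008),T(555,293)),(k(.03,-.052,.008),T(721,335)),(k(-.03,-.052,.008),T(699,427)),(k(-.03,.052,.008),T(533,385)),
(k(-.03,.052,.008),S(253,482)),(k(-.03,-.052,.004),S(362,588)),(k(.03,-.052,.008),S(436,550))]
fit(obs,[*c0,yaw])
obs=[(k(0,.05,.078),T(553,322)),(k(0,-.05,.078),T(725,362)),(k(0,.05,.078),S(303,378)),(k(0,-.05,.078),S(410,470)),
(k(0,.016,.108),S(345,376)),(k(0,-.016,.108),S(380,397))]
fit(obs,[*c0,yaw])
E
```

```text
c top stand [ 0.423 -0.22 ]
rack [0.549 0.021]
vial [ 0.425 -0.009]
dish [0.402 0.156]
driverA [ 0.612 -0.143]
driverB [ 0.497 -0.243]
yaw -0.27688059247387653
[ 0.5521  0.0167 -0.2656  1.1402  1.1944]
[[-0.7, 0.4], [0.6, 0.2], [-0.3, -0.9], [0.3, 1.4], [1.4, -1.3], [0.1, -0.5], [0.3, 0.1], [-0.1, -0.2], [-1.0, 0.1]]
[ 0.4235 -0.2206 -0.2779]
[[-0.1, -0.1], [0.0, -0.3], [0.2, 0.1], [-0.1, 0.1], [-0.6, -1.0], [-0.5, 1.9], [1.2, -0.3]]
[ 0.4251 -0.2187 -0.28  ]
[[1.0, -1.2], [0.4, -0.9], [-0.7, -0.8], [0.6, 2.2], [-0.9, -1.5], [-0.5, 1.5]]
```

```bash
cat >> h.py <<'E'
def plan(*wps):
    """wps: (x,y,z,heading of tool y [rad]) world -> (dx,dy,dz cm, wz) in tool axes"""
    s=ctrl.sense();R=s['tool_rot'];h=np.arctan2(R[1,1],R[0,1])
    X=np.array([-0,0,0.]);c,sn=np.cos(h),np.sin(h)
    R0=np.array([[-sn,c,0],[c,sn,0],[0,0,-1.]]) 
    for w in wps:
        d=R0.T@(np.array(w[:3])-s['tool_pos'])*100;print(d.round(2).tolist(),round(-(w[3]-h),3))
    print('h',h.round(4),s['tool_pos'].round(4),s['contact_force'].round(1),s['width'].round(4),s['grip_force'],round(s['clock'],2))
E
python3 -c "
from h import *
plan((.30,.30,.25,.6),(.40,-.0,.23,0),(.4243,-.2195,.16,-.279))"
```

```text
[-14.95, -22.72, -0.86] 0.545
[-36.44, -45.92, 1.14] 1.145
[-47.72, -64.9, 8.14] 1.424Traceback (most recent call last):
  File "<string>", line 3, in <module>
    plan((.30,.30,.25,.6),(.40,-.0,.23,0),(.4243,-.2195,.16,-.279))
    ~~~~^^^^^^^^^^^^^^^^^^^^^^^^^^^^^^^^^^^^^^^^^^^^^^^^^^^^^^^^^^^
  File "h.py", line 21, in plan
    print('h',h.round(4),s['tool_pos'].round(4),s['contact_force'].round(1),s['width'].round(4),s['grip_force'],round(s['clock'],2))
                                                                            ^^^^^^^^^^^^^^^^
AttributeError: 'float' object has no attribute 'round'
```

Emit:
move_arm([
  [[-3,-4.5,0,0,0,0.11],[-6,-9.1,0,0,0,0.22],[-9,-13.6,0,0,0,0.33],[-12,-18.2,0,0,0,0.44],[-15,-22.7,0,0,0,0.55],[-18.6,-26.6,0,0,0,0.66],[-22.2,-30.5,0,0,0,0.77],[-25.8,-34.4,0,0,0,0.88]],
], jaw=4)

```text
clock: 1.1
tool_pos: [0.3512, 0.1478, 0.2423]
tool_rot: [[-0.259, 0.966, 0.0], [0.966, 0.259, 0.0], [-0.0, 0.0, -1.0]]
contact_force: [0.8, 0.8, -0.4]
width: 0.0401
grip_force: 0.0
```

```bash
sed -i "s/s\['width'\].round(4)/round(float(s['width']),4)/" h.py; python3 -c "
from h import *
plan((.40,-.0,.23,0),(.4243,-.2195,.16,-.279))"
```

```text
[-15.54, 0.89, 1.23] 0.262
[-37.37, -2.44, 8.23] 0.541
h 0.2617 [0.3512 0.1478 0.2423] [ 0.8  0.8 -0.4] 0.0401 0.0 1.1
```

Emit:
move_arm([
  [[-5,0.9,0.5,0,0,0.1],[-10,1.0,1,0,0,0.2],[-15.5,0.9,2,0,0,0.28],[-21,0,3,0,0,0.36],[-27,-0.8,4.5,0,0,0.44],[-33,-1.8,6.2,0,0,0.52],[-37.4,-2.4,8.2,0,0,0.54],[-37.4,-2.4,8.2,0,0,0.54]],
])

```text
clock: 2.1
tool_pos: [0.426, -0.2211, 0.1589]
tool_rot: [[0.276, 0.961, -0.001], [0.961, -0.276, 0.0], [-0.0, -0.001, -1.0]]
contact_force: [-0.6, -0.3, -0.5]
width: 0.0402
grip_force: 0.0
```

```bash
python3 - <<'E'
from h import *
plan((.4243,-.2195,.09,-.279))
t=cv2.cvtColor(ctrl.get_image('top'),4);s=cv2.cvtColor(ctrl.get_image('scene'),4)
cv2.imwrite('pics/c3.png',np.hstack([cv2.resize(t[150:250,345:445],(400,400)),cv2.resize(s[200:300,345:445],(400,400))]))
print(proj('top',[.4243,-.2195,.108]),proj('scene',[.4243,-.2195,.108]))
E
```

```text
[0.11, -0.21, 6.89] -0.0
h -0.2795 [ 0.426  -0.2211  0.1589] [-0.6 -0.3 -0.5] 0.0402 0.0 2.1
[[394.14795573 197.08304823]] [[399.60899274 251.54834727]]
```

View pics/c3.png

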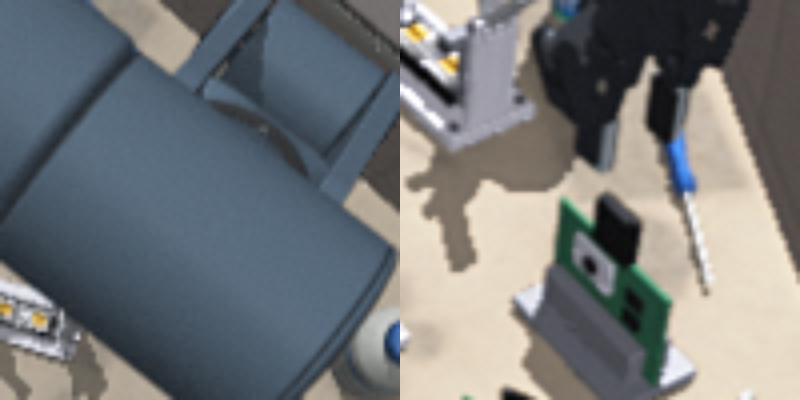

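In the scene half, the open fingers (603,165)/(665,140) straddle the tab at (618,205), as predicted. I'll descend and close.

Emit:
move_arm([
  [[0.1,-0.2,2,0,0,0],[0.1,-0.2,4,0,0,0],[0.1,-0.2,5.5,0,0,0],[0.1,-0.2,6.4,0,0,0],[0.1,-0.2,6.8,0,0,0],[0.1,-0.2,6.8,0,0,0]],
])

```text
clock: 2.95
tool_pos: [0.4243, -0.216, 0.0926]
tool_rot: [[0.271, 0.963, 0.0], [0.963, -0.271, -0.0], [-0.0, 0.0, -1.0]]
contact_force: [0.1, 0.6, 0.5]
width: 0.0402
grip_force: 0.0
```

Emit:
move_arm([
  [[0,0,0,0,0,0],[0,0,0,0,0,0],[0,0,0,0,0,0],[0,0,0,0,0,0],[0,0,0,0,0,0],[0,0,0,0,0,0]],
], jaw=0.6)

```text
clock: 3.7
tool_pos: [0.4245, -0.2167, 0.0929]
tool_rot: [[0.272, 0.962, 0.001], [0.962, -0.272, -0.001], [-0.0, 0.001, -1.0]]
contact_force: [-0.1, 0.6, 6.0]
width: 0.0088
grip_force: 59.1
```

Emit:
move_arm([
  [[0,0,-0.5,0,0,0],[0,0,-1.5,0,0,0],[0,0,-3,0,0,0],[0,0,-5,0,0,0],[0,0,-7.5,0,0,0],[0,0,-10,0,0,0],[0,0,-11.5,0,0,0],[0,0,-11.5,0,0,0]],
])

```text
clock: 4.7
tool_pos: [0.4243, -0.2166, 0.2086]
tool_rot: [[0.271, 0.962, 0.002], [0.962, -0.271, -0.002], [-0.001, 0.002, -1.0]]
contact_force: [-1.0, -0.1, -2.0]
width: 0.0088
grip_force: 58.6
```

```bash
python3 - <<'E'
from h import *
y=np.array([.262,.965])*.003
plan((.552+y[0],.0167+y[1],.208,-.27))
E
```

```text
[26.22, 5.96, 0.06] -0.005
h -0.2748 [ 0.4243 -0.2166  0.2086] [-1.  -0.1 -2. ] 0.0088 58.63178193569183 4.7
```

Emit:
move_arm([
  [[2,0.5,-4,0,0,0],[6,1.4,-4,0,0,0],[11,2.5,-4,0,0,0],[16,3.6,-4,0,0,0],[21,4.8,-4,0,0,0],[25,5.7,-4,0,0,0],[26.2,6,-4,0,0,0],[26.2,6,-4,0,0,0]],
])

```text
clock: 5.7
tool_pos: [0.5523, 0.0197, 0.2464]
tool_rot: [[0.27, 0.963, -0.002], [0.963, -0.27, -0.0], [-0.001, -0.002, -1.0]]
contact_force: [-0.1, -0.4, -1.6]
width: 0.0089
grip_force: 58.7
```

Emit:
move_arm([
  [[0,0,2,0,0,0],[0,0,4,0,0,0],[0,0,5.5,0,0,0],[0,0,6,0,0,0],[0,0,6,0,0,0]],
])

```text
clock: 6.32
tool_pos: [0.5529, 0.019, 0.1872]
tool_rot: [[0.272, 0.962, -0.0], [0.962, -0.272, -0.0], [-0.0, -0.0, -1.0]]
contact_force: [-0.2, 0.1, -0.3]
width: 0.0091
grip_force: 58.7
```

```bash
python3 - <<'E'
from h import *
plan((.552,.0167,.208,-.27))
t=cv2.cvtColor(ctrl.get_image('top'),4);s=cv2.cvtColor(ctrl.get_image('scene'),4)
cv2.imwrite('pics/t4.png',t);cv2.imwrite('pics/s4.png',s)
b=cv2.resize(s[145:245,310:430],(720,600),interpolation=cv2.INTER_CUBIC)
cv2.imwrite('pics/c4.png',b)
E
```

```text
[-0.24, -0.03, -2.08] -0.006
h -0.2757 [0.5529 0.019  0.1872] [-0.2  0.1 -0.3] 0.0091 58.68971407413483 6.33
```

View pics/c4.png

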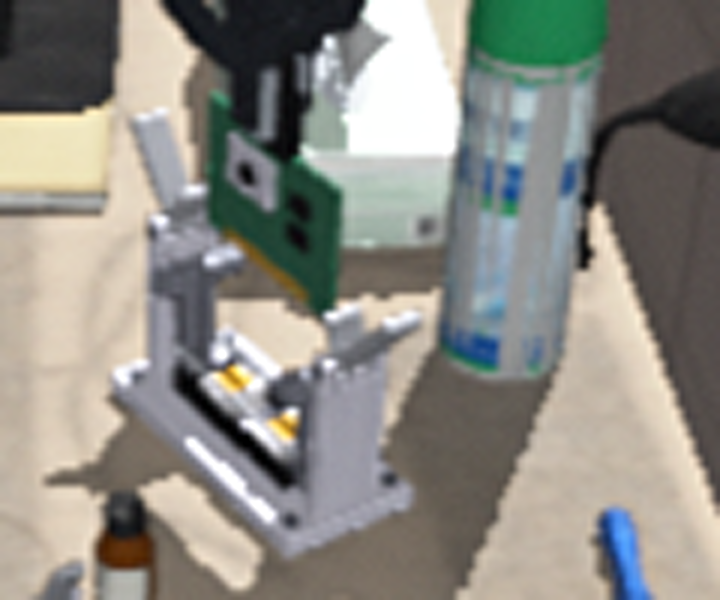

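The card hangs upright over the rack. Its corners are at (210,95), (343,185), (208,222) and (325,312). The rack base corners are at (115,378), (290,550) and (412,490), with the lever noses near (195,190) and (345,312). I'll fit the card's offset from the rack.

```bash
python3 - <<'E'
from h import *
def S2(u,v): return ('scene',310+(u+.5)/6-.5,145+(v+.5)/6-.5)
k=lambda *P:(lambda p:P)
def fit(obs,p0,m):
    def r(p): return np.concatenate([proj(o[0],W(m(p),f(p)))[0]-o[1:] for f,o in obs])
    s=least_squares(r,p0,loss='soft_l1');print(s.x.round(4));print(r(s.x).reshape(-1,2).round(1).tolist());return s.x
o=[(k(0,.05,.1723),S2(210,95)),(k(0,-.05,.1723),S2(343,185)),(k(0,.05,.1023),S2(208,222)),(k(0,-.05,.1023),S2(325,312))]
c=fit(o,[.553,.019],lambda p:[p[0],p[1],-.2757])
fit(o,[.553,.019,-.27],lambda p:p)
def tip(q,s): return (0,s*(.066+.054*np.sin(q-.5)),.0935+.054*np.cos(q-.5))
o=[(k(-.036,.076,.012),S2(115,375)),(k(-.036,-.076,.006),S2(290,548)),(k(.036,-.076,.012),S2(412,487)),
(lambda p:tip(p[3],1),S2(148,113)),(lambda p:tip(p[4],-1),S2(415,320))]
r=fit(o,[.552,.0167,-.27,1.14,1.19],lambda p:p)
th=-.2757;R=np.array([[np.cos(th),-np.sin(th)],[np.sin(th),np.cos(th)]])
print('card in rack xy',R.T@(c-r[:2]),R.T@(c-[.5521,.0167]))
E
```

```text
[0.5556 0.0195]
[[-0.0, -1.2], [-0.5, 0.5], [-0.3, -0.9], [1.1, 1.5]]
[ 0.5556  0.0194 -0.2675]
[[-0.1, -1.2], [-0.3, 0.4], [-0.4, -0.8], [1.2, 1.4]]
[ 0.5534  0.0174 -0.2651  1.1733  1.2117]
[[-0.6, -0.6], [0.4, 0.3], [1.1, -0.3], [0.1, 0.1], [-0.8, 0.3]]
card in rack xy [0.00152868 0.00254814] [0.00257111 0.00359814]
```

Emit:
move_arm([
  [[0,0,0.8,0,0,0],[0,0,1.4,0,0,0],[0,0,1.5,0,0,0],[0,0,1.5,0,0,0],[0,0,1.5,0,0,0]],
])

```text
clock: 7.05
tool_pos: [0.5532, 0.0195, 0.1724]
tool_rot: [[0.271, 0.962, 0.0], [0.962, -0.271, -0.0], [0.0, 0.0, -1.0]]
contact_force: [0.4, -0.2, -1.1]
width: 0.0088
grip_force: 58.7
```

Emit:
move_arm([
  [[0.1,0,0,0,0,0],[0.1,0,0,0,0,0],[0.1,0,0,0,0,0]],
])

```text
clock: 7.42
tool_pos: [0.5533, 0.0205, 0.1724]
tool_rot: [[0.271, 0.962, 0.0], [0.962, -0.271, -0.0], [0.0, 0.0, -1.0]]
contact_force: [-0.1, -0.2, -1.0]
width: 0.0086
grip_force: 58.7
```

Emit:
move_arm([
  [[0.1,0,0,0,0,0],[0.1,0,0,0,0,0],[0.1,0,0,0,0,0]],
])

```text
clock: 7.8
tool_pos: [0.5535, 0.0214, 0.1723]
tool_rot: [[0.272, 0.962, -0.0], [0.962, -0.272, -0.0], [-0.0, -0.0, -1.0]]
contact_force: [1.0, -0.2, -1.5]
width: 0.0087
grip_force: 58.7
```

Emit:
move_arm([
  [[0.1,0,0,0,0,0],[0.1,0,0,0,0,0],[0.1,0,0,0,0,0]],
])

```text
clock: 8.18
tool_pos: [0.5538, 0.0224, 0.1723]
tool_rot: [[0.272, 0.962, 0.0], [0.962, -0.272, -0.0], [-0.0, 0.0, -1.0]]
contact_force: [0.3, 0.4, -2.0]
width: 0.0088
grip_force: 58.7
```

Emit:
move_arm([
  [[0.1,0,0,0,0,0],[0.1,0,0,0,0,0],[0.1,0,0,0,0,0]],
])

```text
clock: 8.55
tool_pos: [0.5541, 0.0234, 0.1723]
tool_rot: [[0.272, 0.962, -0.0], [0.962, -0.272, 0.0], [0.0, -0.0, -1.0]]
contact_force: [0.3, -0.1, -0.6]
width: 0.0094
grip_force: 58.7
```

Emit:
move_arm([
  [[0.1,0,0,0,0,0],[0.1,0,0,0,0,0],[0.1,0,0,0,0,0]],
])

```text
clock: 8.93
tool_pos: [0.5544, 0.0243, 0.1723]
tool_rot: [[0.272, 0.962, 0.0], [0.962, -0.272, -0.0], [-0.0, 0.0, -1.0]]
contact_force: [-0.3, -0.7, -1.3]
width: 0.009
grip_force: 58.7
```

Emit:
move_arm([
  [[0.1,0,0,0,0,0],[0.1,0,0,0,0,0],[0.1,0,0,0,0,0]],
])

```text
clock: 9.3
tool_pos: [0.5547, 0.0253, 0.1723]
tool_rot: [[0.271, 0.962, 0.0], [0.962, -0.271, -0.0], [-0.0, 0.0, -1.0]]
contact_force: [0.5, -0.2, -1.8]
width: 0.0089
grip_force: 58.7
```

Emit:
move_arm([
  [[0.1,0,0,0,0,0],[0.1,0,0,0,0,0],[0.1,0,0,0,0,0]],
])

```text
clock: 9.68
tool_pos: [0.5548, 0.0258, 0.1724]
tool_rot: [[0.271, 0.962, -0.0], [0.962, -0.271, -0.001], [-0.001, -0.0, -1.0]]
contact_force: [0.1, -2.2, -0.4]
width: 0.0086
grip_force: 58.8
```

Emit:
move_arm([
  [[0.1,0,0,0,0,0],[0.1,0,0,0,0,0],[0.1,0,0,0,0,0]],
])

```text
clock: 10.05
tool_pos: [0.555, 0.0262, 0.1725]
tool_rot: [[0.271, 0.963, -0.001], [0.963, -0.271, -0.002], [-0.002, -0.0, -1.0]]
contact_force: [-1.8, -5.4, 1.5]
width: 0.0088
grip_force: 58.9
```

```bash
python3 - <<'E'
from h import *
s=ctrl.sense();print(s['contact_force'],s['tool_pos'])
s=cv2.cvtColor(ctrl.get_image('scene'),4)
b=cv2.resize(s[150:235,320:405],(600,600),interpolation=cv2.INTER_CUBIC)
cv2.imwrite('pics/c5.png',b)
E
```

```text
[-1.81349466 -5.36366487  1.54283631] [0.55498121 0.02620992 0.17246429]
```

View pics/c5.png

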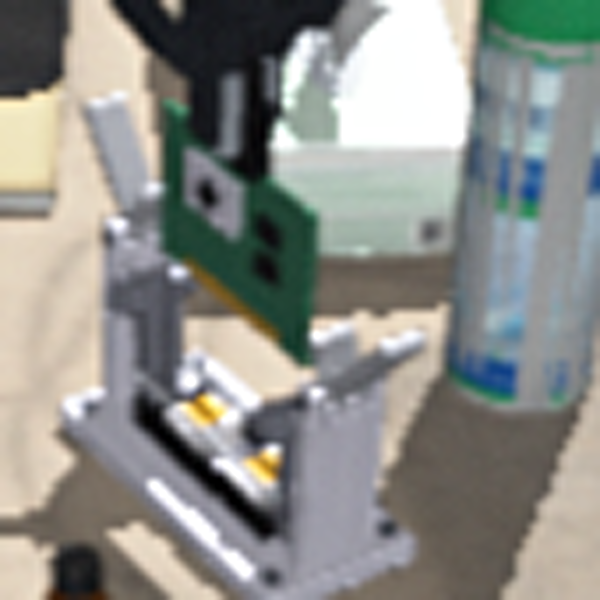

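Picture: the card's +y edge at (165,190) has reached the left lever nose at (150,200), with about 5.5 N of contact. Now I'll feel the other side.

Emit:
move_arm([
  [[-0.3,0,0,0,0,0],[-0.6,0,0,0,0,0],[-0.75,0,0,0,0,0],[-0.75,0,0,0,0,0]],
])

```text
clock: 10.6
tool_pos: [0.5532, 0.0201, 0.1723]
tool_rot: [[0.272, 0.962, 0.0], [0.962, -0.272, 0.0], [0.0, 0.0, -1.0]]
contact_force: [0.5, -0.0, -2.0]
width: 0.0089
grip_force: 58.8
```

Emit:
move_arm([
  [[-0.1,0,0,0,0,0],[-0.1,0,0,0,0,0],[-0.1,0,0,0,0,0]],
])

```text
clock: 10.98
tool_pos: [0.5529, 0.019, 0.1723]
tool_rot: [[0.272, 0.962, 0.0], [0.962, -0.272, 0.0], [0.0, 0.0, -1.0]]
contact_force: [-0.6, -0.7, -0.7]
width: 0.0089
grip_force: 58.8
```

Emit:
move_arm([
  [[-0.1,0,0,0,0,0],[-0.1,0,0,0,0,0],[-0.1,0,0,0,0,0]],
])

```text
clock: 11.35
tool_pos: [0.5526, 0.018, 0.1723]
tool_rot: [[0.272, 0.962, 0.0], [0.962, -0.272, 0.0], [0.0, 0.0, -1.0]]
contact_force: [0.7, -0.0, -0.8]
width: 0.0089
grip_force: 58.8
```

Emit:
move_arm([
  [[-0.1,0,0,0,0,0],[-0.1,0,0,0,0,0],[-0.1,0,0,0,0,0]],
])

```text
clock: 11.72
tool_pos: [0.5524, 0.017, 0.1723]
tool_rot: [[0.272, 0.962, 0.0], [0.962, -0.272, -0.0], [0.0, 0.0, -1.0]]
contact_force: [-0.5, -0.3, -1.2]
width: 0.0085
grip_force: 58.8
```

Emit:
move_arm([
  [[-0.1,0,0,0,0,0],[-0.1,0,0,0,0,0],[-0.1,0,0,0,0,0]],
])

```text
clock: 12.1
tool_pos: [0.5521, 0.0161, 0.1723]
tool_rot: [[0.272, 0.962, -0.0], [0.962, -0.272, 0.0], [0.0, -0.0, -1.0]]
contact_force: [0.1, -0.1, -0.4]
width: 0.0088
grip_force: 58.8
```

Emit:
move_arm([
  [[-0.1,0,0,0,0,0],[-0.1,0,0,0,0,0],[-0.1,0,0,0,0,0]],
])

```text
clock: 12.48
tool_pos: [0.5518, 0.0152, 0.1723]
tool_rot: [[0.272, 0.962, 0.0], [0.962, -0.272, 0.0], [0.0, 0.0, -1.0]]
contact_force: [0.7, -0.1, -0.7]
width: 0.0089
grip_force: 58.8
```

Emit:
move_arm([
  [[-0.1,0,0,0,0,0],[-0.1,0,0,0,0,0],[-0.1,0,0,0,0,0]],
])

```text
clock: 12.85
tool_pos: [0.5517, 0.0147, 0.1725]
tool_rot: [[0.272, 0.962, 0.001], [0.962, -0.272, 0.001], [0.001, 0.0, -1.0]]
contact_force: [0.5, 3.3, 0.5]
width: 0.009
grip_force: 58.8
```

Emit:
move_arm([
  [[-0.1,0,0,0,0,0],[-0.1,0,0,0,0,0],[-0.1,0,0,0,0,0]],
])

```text
clock: 13.22
tool_pos: [0.5517, 0.0143, 0.1726]
tool_rot: [[0.272, 0.962, 0.001], [0.962, -0.272, 0.002], [0.002, 0.001, -1.0]]
contact_force: [0.4, 6.9, 0.9]
width: 0.0087
grip_force: 59.0
```

Emit:
move_arm([
  [[0.4,-0.3,0,0,0,0],[0.74,-0.6,0,0,0,0],[0.74,-0.85,0,0,0,0],[0.74,-0.85,0.3,0,0,0],[0.74,-0.85,0.4,0,0,0],[0.74,-0.85,0.4,0,0,0]],
])

```text
clock: 13.98
tool_pos: [0.5451, 0.0225, 0.1681]
tool_rot: [[0.272, 0.962, -0.0], [0.962, -0.272, -0.0], [-0.0, -0.0, -1.0]]
contact_force: [0.9, -0.3, -0.5]
width: 0.0091
grip_force: 58.7
```

Emit:
move_arm([
  [[0,0,0.1,0,0,0],[0,0,0.2,0,0,0],[0,0,0.2,0,0,0]],
])

```text
clock: 14.35
tool_pos: [0.545, 0.0226, 0.1662]
tool_rot: [[0.272, 0.962, -0.0], [0.962, -0.272, -0.0], [-0.0, -0.0, -1.0]]
contact_force: [0.1, 0.2, -1.6]
width: 0.0086
grip_force: 58.7
```

Emit:
move_arm([
  [[0,0,0.1,0,0,0],[0,0,0.1,0,0,0],[0,0,0.1,0,0,0]],
])

```text
clock: 14.72
tool_pos: [0.5451, 0.0227, 0.1653]
tool_rot: [[0.272, 0.962, 0.0], [0.962, -0.272, -0.0], [-0.0, 0.0, -1.0]]
contact_force: [-0.4, 0.4, -1.3]
width: 0.0092
grip_force: 58.7
```

Emit:
move_arm([
  [[0,0,0.1,0,0,0],[0,0,0.1,0,0,0],[0,0,0.1,0,0,0]],
])

```text
clock: 15.1
tool_pos: [0.5453, 0.0226, 0.1648]
tool_rot: [[0.272, 0.962, 0.001], [0.962, -0.272, -0.0], [0.0, 0.001, -1.0]]
contact_force: [-0.6, 0.1, 4.6]
width: 0.0089
grip_force: 59.4
```

Emit:
move_arm([
  [[0,0,0.1,0,0,0],[0,0,0.1,0,0,0],[0,0,0.1,0,0,0]],
])

```text
clock: 15.48
tool_pos: [0.5455, 0.0226, 0.1647]
tool_rot: [[0.271, 0.962, 0.001], [0.962, -0.271, -0.0], [0.0, 0.001, -1.0]]
contact_force: [-1.0, 0.0, 10.6]
width: 0.009
grip_force: 60.5
```

Emit:
move_arm([
  [[0,0.05,-0.05,0,0,0],[0,0.1,-0.05,0,0,0],[0,0.15,-0.05,0,0,0],[0,0.2,-0.05,0,0,0]],
])

```text
clock: 15.98
tool_pos: [0.546, 0.0224, 0.1646]
tool_rot: [[0.271, 0.962, -0.002], [0.962, -0.271, 0.0], [-0.0, -0.002, -1.0]]
contact_force: [-3.9, 0.8, 10.3]
width: 0.0089
grip_force: 60.3
```

Emit:
move_arm([
  [[0,0.05,0,0,0,0],[0,0.1,0,0,0,0],[0,0.15,0,0,0,0],[0,0.2,0,0,0,0]],
])

```text
clock: 16.48
tool_pos: [0.5466, 0.0223, 0.1646]
tool_rot: [[0.271, 0.962, -0.005], [0.962, -0.271, 0.001], [-0.0, -0.005, -1.0]]
contact_force: [-5.8, 2.1, 12.1]
width: 0.0089
grip_force: 60.7
```

Emit:
move_arm([
  [[0,0.05,0,0,0,0],[0,0.1,0,0,0,0],[0,0.15,0,0,0,0],[0,0.2,0,0,0,0]],
])

```text
clock: 16.98
tool_pos: [0.5472, 0.0221, 0.1645]
tool_rot: [[0.271, 0.962, -0.008], [0.962, -0.271, 0.002], [-0.0, -0.009, -1.0]]
contact_force: [-7.1, 2.3, 14.0]
width: 0.0091
grip_force: 61.1
```

The lateral motion sticks from friction, so I'll switch to hop probing, with light vertical touches at 2 mm spacing.

Emit:
move_arm([
  [[0,-0.2,-0.1,0,0,0],[0,-0.3,-0.3,0,0,0],[0,-0.45,-0.3,0,0,0],[0,-0.45,-0.3,0,0,0],[0,-0.45,0,0,0,0],[0,-0.45,0,0,0,0]],
])

```text
clock: 17.73
tool_pos: [0.5471, 0.0222, 0.1646]
tool_rot: [[0.272, 0.962, 0.001], [0.962, -0.272, -0.0], [0.0, 0.001, -1.0]]
contact_force: [-0.2, 0.7, 5.3]
width: 0.0091
grip_force: 59.7
```

Emit:
move_arm([
  [[0,0,-0.3,0,0,0],[0,0.2,-0.3,0,0,0],[0,0.2,-0.3,0,0,0],[0,0.2,0,0,0,0],[0,0.2,0,0,0,0]],
])

```text
clock: 18.35
tool_pos: [0.5484, 0.0217, 0.1634]
tool_rot: [[0.272, 0.962, -0.0], [0.962, -0.272, 0.0], [-0.0, -0.0, -1.0]]
contact_force: [1.1, -0.1, -0.8]
width: 0.009
grip_force: 58.7
```

Emit:
move_arm([
  [[0,0,-0.3,0,0,0],[0,0.2,-0.3,0,0,0],[0,0.2,-0.3,0,0,0],[0,0.2,0,0,0,0],[0,0.2,0,0,0,0]],
])

```text
clock: 18.98
tool_pos: [0.5501, 0.0212, 0.1636]
tool_rot: [[0.272, 0.962, -0.001], [0.962, -0.272, 0.0], [-0.0, -0.001, -1.0]]
contact_force: [0.4, -1.1, -1.3]
width: 0.009
grip_force: 58.7
```

The slot is found: the card goes down freely at both -5 and -3 mm, so its centre is about -4. I'll centre on it and descend.

Emit:
move_arm([
  [[0,-0.1,0,0,0,0],[0,-0.1,0.1,0,0,0],[0,-0.1,0.3,0,0,0],[0,-0.1,0.5,0,0,0],[0,-0.1,0.5,0,0,0]],
])

```text
clock: 19.6
tool_pos: [0.5493, 0.0214, 0.1585]
tool_rot: [[0.272, 0.962, -0.001], [0.962, -0.272, 0.0], [-0.0, -0.001, -1.0]]
contact_force: [-0.9, 0.4, -0.8]
width: 0.0091
grip_force: 58.9
```

Emit:
move_arm([
  [[0,0,0.2,0,0,0],[0,0,0.5,0,0,0],[0,0,0.8,0,0,0],[0,0,1,0,0,0],[0,0,1,0,0,0]],
])

```text
clock: 20.23
tool_pos: [0.5493, 0.0214, 0.1486]
tool_rot: [[0.272, 0.962, -0.0], [0.962, -0.272, 0.0], [-0.0, -0.0, -1.0]]
contact_force: [0.2, 0.6, -1.7]
width: 0.0091
grip_force: 58.9
```

Emit:
move_arm([
  [[0,0,0.4,0,0,0],[0,0,0.9,0,0,0],[0,0,1.4,0,0,0],[0,0,1.7,0,0,0],[0,0,1.7,0,0,0]],
])

```text
clock: 20.85
tool_pos: [0.5492, 0.0215, 0.1314]
tool_rot: [[0.272, 0.962, -0.001], [0.962, -0.272, 0.0], [-0.0, -0.001, -1.0]]
contact_force: [0.3, 0.5, -1.3]
width: 0.0093
grip_force: 58.9
```

Emit:
move_arm([
  [[0,0,0.4,0,0,0],[0,0,0.9,0,0,0],[0,0,1.4,0,0,0],[0,0,1.7,0,0,0],[0,0,1.7,0,0,0]],
])

```text
clock: 21.48
tool_pos: [0.5492, 0.0215, 0.1145]
tool_rot: [[0.272, 0.962, -0.001], [0.962, -0.272, 0.0], [-0.0, -0.001, -1.0]]
contact_force: [-0.1, 0.5, -0.5]
width: 0.0089
grip_force: 58.6
```

Emit:
move_arm([
  [[0,0,0.2,0,0,0],[0,0,0.35,0,0,0],[0,0,0.4,0,0,0],[0,0,0.4,0,0,0]],
])

```text
clock: 21.98
tool_pos: [0.5495, 0.0214, 0.1109]
tool_rot: [[0.272, 0.962, 0.0], [0.962, -0.272, -0.0], [-0.0, 0.0, -1.0]]
contact_force: [0.3, 0.2, -0.3]
width: 0.0092
grip_force: 58.8
```

Emit:
move_arm([
  [[0,0,0.05,0,0,0],[0,0,0.05,0,0,0]],
])

```text
clock: 22.22
tool_pos: [0.5495, 0.0214, 0.1107]
tool_rot: [[0.272, 0.962, 0.0], [0.962, -0.272, -0.0], [0.0, 0.0, -1.0]]
contact_force: [0.2, 0.3, 2.8]
width: 0.0091
grip_force: 59.3
```

Emit:
move_arm([
  [[0,0,0,0,0,0],[0,0,0,0,0,0],[0,0,0,0,0,0],[0,0,-2,0,0,0],[0,0,-5,0,0,0],[0,0,-8,0,0,0],[0,0,-9,0,0,0]],
], jaw=4)

```text
clock: 23.1
tool_pos: [0.5504, 0.0213, 0.2019]
tool_rot: [[0.271, 0.962, 0.003], [0.962, -0.271, -0.001], [0.0, 0.003, -1.0]]
contact_force: [-0.3, -0.1, -0.9]
width: 0.0399
grip_force: 0.0
```

```bash
python3 - <<'E'
from h import *
s=cv2.cvtColor(ctrl.get_image('scene'),4)
b=cv2.resize(s[150:235,320:405],(600,600),interpolation=cv2.INTER_CUBIC)
cv2.imwrite('pics/c6.png',b)
# centre of rack in TCP coords
c=np.array([.5521,.0167])
th=-.2755;y=np.array([-np.sin(th),np.cos(th)])
for n,d in(('L',.125),('R',-.125)): plan((*(np.array([.552,.0168])+y*d),.19,th))
E
```

```text
[12.1, 0.28, 1.23] 0.001
h -0.2749 [0.5504 0.0213 0.2023] [ 0.4 -0.5  1. ] 0.0401 0.0 23.15
[-12.9, 0.26, 1.23] 0.001
h -0.2749 [0.5504 0.0213 0.2023] [ 0.4 -0.5  1. ] 0.0401 0.0 23.15
```

View pics/c6.png

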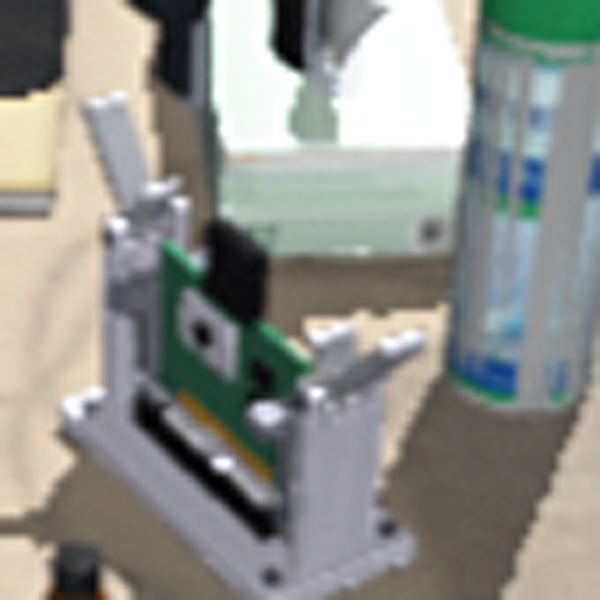

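Picture: the card stands down in both guides with the tab centred at (238,270), and both levers are still open at (105,100) and (415,340). Now the left lever (+y).

Emit:
move_arm([
  [[3,0.2,-0.3,0,0,0],[7,0.2,-0.3,0,0,0],[11,0.2,0,0,0,0],[12.6,0.2,1,0,0,0],[12.6,0.2,4,0,0,0],[12.6,0.2,6.5,0,0,0],[12.6,0.2,6.8,0,0,0],[12.6,0.2,6.8,0,0,0]],
], jaw=0)

```text
clock: 24.15
tool_pos: [0.5854, 0.1416, 0.1319]
tool_rot: [[0.272, 0.962, -0.001], [0.962, -0.272, -0.0], [-0.001, -0.001, -1.0]]
contact_force: [0.9, 0.3, -0.2]
width: 0.0004
grip_force: 0.0
```

Emit:
move_arm([
  [[-0.4,0,0,0,0,0],[-0.8,0,0,0,0,0],[-1.2,0,0,0,0,0],[-1.6,0,0,0,0,0]],
])

```text
clock: 24.65
tool_pos: [0.5812, 0.1264, 0.1326]
tool_rot: [[0.272, 0.962, 0.001], [0.962, -0.272, -0.0], [0.0, 0.001, -1.0]]
contact_force: [-0.3, 1.0, -0.2]
width: -0.0002
grip_force: 0.1
```

Emit:
move_arm([
  [[-0.3,0,0,0,0,0],[-0.6,0,0,0,0,0],[-0.9,0,0,0,0,0],[-1.2,0,0,0,0,0]],
])

```text
clock: 25.15
tool_pos: [0.58, 0.1169, 0.134]
tool_rot: [[0.272, 0.962, 0.006], [0.962, -0.272, 0.003], [0.004, 0.005, -1.0]]
contact_force: [1.5, 4.6, 3.8]
width: -0.0001
grip_force: 2.8
```

Emit:
move_arm([
  [[-0.3,0,-0.1,0,0,0],[-0.6,0,-0.2,0,0,0],[-0.9,0,-0.4,0,0,0],[-1.2,0,-0.6,0,0,0]],
])

```text
clock: 25.65
tool_pos: [0.5745, 0.1031, 0.138]
tool_rot: [[0.272, 0.962, -0.001], [0.962, -0.272, -0.0], [-0.001, -0.001, -1.0]]
contact_force: [2.6, 1.4, -0.5]
width: -0.0001
grip_force: 1.2
```

Emit:
move_arm([
  [[-0.3,0,-0.1,0,0,0],[-0.6,0,-0.2,0,0,0],[-0.9,0,-0.3,0,0,0],[-1.2,0,-0.4,0,0,0]],
])

```text
clock: 26.15
tool_pos: [0.5706, 0.0922, 0.142]
tool_rot: [[0.272, 0.962, -0.002], [0.962, -0.272, 0.0], [-0.0, -0.002, -1.0]]
contact_force: [1.2, 2.4, -1.9]
width: -0.0001
grip_force: 1.4
```

Emit:
move_arm([
  [[-0.2,0,0,0,0,0],[-0.4,0,0,0,0,0],[-0.6,0,0,0,0,0]],
])

```text
clock: 26.52
tool_pos: [0.5694, 0.0867, 0.1422]
tool_rot: [[0.272, 0.962, -0.001], [0.962, -0.272, 0.001], [0.001, -0.001, -1.0]]
contact_force: [0.5, 4.7, -2.1]
width: 0.0001
grip_force: 2.0
```

Emit:
move_arm([
  [[-0.2,0,0,0,0,0],[-0.4,0,0,0,0,0],[-0.4,0,0,0,0,0]],
])

```text
clock: 26.9
tool_pos: [0.5687, 0.0825, 0.1424]
tool_rot: [[0.272, 0.962, 0.0], [0.962, -0.272, 0.0], [0.0, 0.0, -1.0]]
contact_force: [0.8, 4.3, -1.9]
width: -0.0001
grip_force: 1.8
```

Emit:
move_arm([
  [[-0.2,0,0,0,0,0],[-0.3,0,0,0,0,0],[-0.3,0,0,0,0,0]],
])

```text
clock: 27.28
tool_pos: [0.5682, 0.0797, 0.1425]
tool_rot: [[0.272, 0.962, 0.001], [0.962, -0.272, 0.0], [0.001, 0.001, -1.0]]
contact_force: [0.5, 4.5, -1.8]
width: -0.0004
grip_force: 2.0
```

Emit:
move_arm([
  [[-0.1,0,0,0,0,0],[-0.2,0,0,0,0,0],[-0.2,0,0,0,0,0]],
])

```text
clock: 27.65
tool_pos: [0.5679, 0.0779, 0.1425]
tool_rot: [[0.272, 0.962, 0.001], [0.962, -0.272, 0.0], [0.001, 0.001, -1.0]]
contact_force: [-0.5, 4.7, -0.7]
width: 0.0004
grip_force: 2.2
```

Emit:
move_arm([
  [[-0.1,0,0,0,0,0],[-0.2,0,0,0,0,0],[-0.2,0,0,0,0,0]],
])

```text
clock: 28.02
tool_pos: [0.5675, 0.0761, 0.1426]
tool_rot: [[0.272, 0.962, 0.002], [0.962, -0.272, 0.001], [0.001, 0.002, -1.0]]
contact_force: [1.0, 5.9, -1.4]
width: 0.0001
grip_force: 2.2
```

Emit:
move_arm([
  [[-0.1,0,0,0,0,0],[-0.15,0,0,0,0,0],[-0.15,0,0,0,0,0]],
])

```text
clock: 28.4
tool_pos: [0.5672, 0.0746, 0.1427]
tool_rot: [[0.272, 0.962, 0.002], [0.962, -0.272, 0.001], [0.001, 0.002, -1.0]]
contact_force: [1.8, 5.7, -0.8]
width: 0.0002
grip_force: 2.3
```

Emit:
move_arm([
  [[-0.05,0,0,0,0,0],[-0.1,0,0,0,0,0],[-0.1,0,0,0,0,0]],
])

```text
clock: 28.78
tool_pos: [0.567, 0.0737, 0.1427]
tool_rot: [[0.272, 0.962, 0.002], [0.962, -0.272, 0.001], [0.001, 0.002, -1.0]]
contact_force: [1.0, 5.9, -1.7]
width: 0.0001
grip_force: 2.3
```

Emit:
move_arm([
  [[-0.1,0,0,0,0,0],[-0.15,0,0,0,0,0],[-0.15,0,0,0,0,0]],
])

```text
clock: 29.15
tool_pos: [0.5669, 0.0733, 0.1427]
tool_rot: [[0.272, 0.962, 0.003], [0.962, -0.272, 0.003], [0.003, 0.002, -1.0]]
contact_force: [2.3, 9.8, -1.4]
width: -0.0001
grip_force: 3.7
```

Emit:
move_arm([
  [[-0.1,0,0,0,0,0],[-0.15,0,0,0,0,0],[-0.15,0,0,0,0,0]],
])

```text
clock: 29.52
tool_pos: [0.5669, 0.0731, 0.1427]
tool_rot: [[0.273, 0.962, 0.004], [0.962, -0.273, 0.005], [0.006, 0.003, -1.0]]
contact_force: [3.4, 13.0, -2.6]
width: 0.0002
grip_force: 5.2
```

Emit:
move_arm([
  [[-0.1,0,0,0,0,0],[-0.1,0,0,0,0,0],[-0.1,0,0,0,0,0]],
])

```text
clock: 29.9
tool_pos: [0.5669, 0.0729, 0.1427]
tool_rot: [[0.274, 0.962, 0.005], [0.962, -0.274, 0.006], [0.007, 0.003, -1.0]]
contact_force: [4.3, 16.0, -2.9]
width: -0.0002
grip_force: 6.2
```

The left lever is on its stop. Next I'll back off, lift over and take the right lever.

Emit:
move_arm([
  [[1,0,0,0,0,0],[1.5,0,-2,0,0,0],[1,0,-5,0,0,0],[-2,0,-6.5,0,0,0],[-7,0,-6.5,0,0,0],[-12,0,-6.5,0,0,0],[-16,0,-6,0,0,0],[-19,0,-5,0,0,0]],
])

```text
clock: 30.9
tool_pos: [0.5132, -0.1166, 0.193]
tool_rot: [[0.272, 0.962, 0.001], [0.962, -0.272, -0.004], [-0.003, 0.002, -1.0]]
contact_force: [0.5, -0.3, -0.5]
width: -0.0001
grip_force: 0.0
```

Emit:
move_arm([
  [[0,0,2,0,0,0],[0,0,4.5,0,0,0],[0,0,6,0,0,0],[0,0,6,0,0,0]],
])

```text
clock: 31.4
tool_pos: [0.5128, -0.1136, 0.1315]
tool_rot: [[0.271, 0.963, -0.002], [0.963, -0.271, 0.0], [-0.001, -0.002, -1.0]]
contact_force: [0.2, 0.4, 1.1]
width: 0.0001
grip_force: 0.0
```

```bash
python3 - <<'E'
from h import *
plan((.552,.0168,.132,-.2755))
s=cv2.cvtColor(ctrl.get_image('scene'),4)
b=cv2.resize(s[145:245,310:430],(720,600),interpolation=cv2.INTER_CUBIC)
cv2.imwrite('pics/c7.png',b)
E
```

```text
[13.61, 0.24, -0.05] 0.001
h -0.2746 [ 0.5128 -0.1136  0.1315] [0.2 0.4 1.1] 0.0001 0.0 31.4
```

View pics/c7.png

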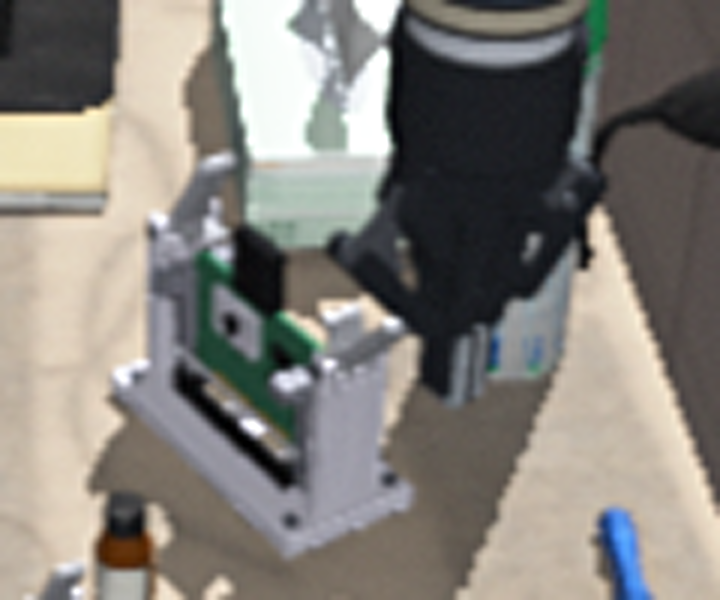

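Picture: the left lever leans inwards (closed) at (215,180), and the fingers at (455,375) are outside the open right handle at (400,325). Now I'll push it inwards.

Emit:
move_arm([
  [[0.5,0.2,0,0,0,0],[1,0.2,0,0,0,0],[1.5,0.2,0,0,0,0],[2,0.2,0,0,0,0],[2.3,0.2,0,0,0,0]],
])

```text
clock: 32.08
tool_pos: [0.5216, -0.0916, 0.1324]
tool_rot: [[0.271, 0.963, -0.0], [0.963, -0.271, -0.001], [-0.001, 0.0, -1.0]]
contact_force: [-3.1, -6.0, 2.1]
width: -0.0002
grip_force: 2.9
```

Emit:
move_arm([
  [[0.3,0,0,0,0,0],[0.6,0,0,0,0,0],[0.9,0,-0.1,0,0,0],[1.2,0,-0.2,0,0,0]],
])

```text
clock: 32.58
tool_pos: [0.5256, -0.0822, 0.1353]
tool_rot: [[0.271, 0.963, 0.002], [0.963, -0.271, -0.004], [-0.003, 0.003, -1.0]]
contact_force: [-1.4, -5.2, 4.3]
width: -0.0001
grip_force: 2.7
```

Emit:
move_arm([
  [[0.3,0,-0.1,0,0,0],[0.6,0,-0.3,0,0,0],[0.9,0,-0.5,0,0,0],[1.2,0,-0.7,0,0,0]],
])

```text
clock: 33.08
tool_pos: [0.528, -0.0682, 0.141]
tool_rot: [[0.272, 0.962, -0.001], [0.962, -0.272, 0.0], [0.0, -0.001, -1.0]]
contact_force: [-0.0, -1.5, -2.1]
width: 0.0002
grip_force: 1.1
```

Emit:
move_arm([
  [[0.3,0,-0.1,0,0,0],[0.6,0,-0.2,0,0,0],[0.9,0,-0.2,0,0,0],[1.2,0,-0.2,0,0,0]],
])

```text
clock: 33.58
tool_pos: [0.5308, -0.0569, 0.1433]
tool_rot: [[0.271, 0.962, -0.001], [0.962, -0.271, 0.0], [-0.0, -0.001, -1.0]]
contact_force: [-1.0, -2.4, 1.2]
width: -0.0
grip_force: 1.5
```

Emit:
move_arm([
  [[0.2,0,0,0,0,0],[0.4,0,0,0,0,0],[0.6,0,0,0,0,0],[0.6,0,0,0,0,0]],
])

```text
clock: 34.08
tool_pos: [0.5328, -0.051, 0.1431]
tool_rot: [[0.271, 0.962, -0.001], [0.962, -0.271, 0.001], [0.0, -0.001, -1.0]]
contact_force: [-1.7, -0.9, 0.1]
width: -0.0002
grip_force: 0.9
```

Emit:
move_arm([
  [[0.2,0,0,0,0,0],[0.3,0,0,0,0,0],[0.3,0,0,0,0,0]],
])

```text
clock: 34.45
tool_pos: [0.5341, -0.0484, 0.1433]
tool_rot: [[0.272, 0.962, 0.0], [0.962, -0.272, -0.0], [0.0, 0.0, -1.0]]
contact_force: [-1.8, -2.4, -0.8]
width: 0.0002
grip_force: 1.0
```

Emit:
move_arm([
  [[0.1,0,0,0,0,0],[0.2,0,0,0,0,0],[0.2,0,0,0,0,0]],
])

```text
clock: 34.83
tool_pos: [0.5348, -0.0466, 0.1434]
tool_rot: [[0.272, 0.962, 0.001], [0.962, -0.272, -0.0], [0.0, 0.001, -1.0]]
contact_force: [-0.7, -2.5, -0.9]
width: 0.0004
grip_force: 1.1
```

Emit:
move_arm([
  [[0.1,0,0,0,0,0],[0.2,0,0,0,0,0],[0.2,0,0,0,0,0]],
])

```text
clock: 35.2
tool_pos: [0.5352, -0.0446, 0.1434]
tool_rot: [[0.272, 0.962, 0.001], [0.962, -0.272, -0.0], [0.0, 0.001, -1.0]]
contact_force: [0.1, -3.1, -0.6]
width: 0.0001
grip_force: 1.1
```

Emit:
move_arm([
  [[0.1,0,0,0,0,0],[0.2,0,0,0,0,0],[0.2,0,0,0,0,0]],
])

```text
clock: 35.58
tool_pos: [0.5357, -0.0426, 0.1434]
tool_rot: [[0.272, 0.962, 0.0], [0.962, -0.272, 0.0], [0.0, 0.0, -1.0]]
contact_force: [-0.7, -2.5, -0.6]
width: -0.0001
grip_force: 1.1
```

Emit:
move_arm([
  [[0.1,0,0,0,0,0],[0.2,0,0,0,0,0],[0.2,0,0,0,0,0]],
])

```text
clock: 35.95
tool_pos: [0.536, -0.0408, 0.1433]
tool_rot: [[0.271, 0.962, -0.0], [0.962, -0.271, -0.0], [-0.0, 0.0, -1.0]]
contact_force: [-1.2, -3.7, -0.5]
width: 0.0002
grip_force: 1.4
```

Emit:
move_arm([
  [[0.1,0,0,0,0,0],[0.15,0,0,0,0,0],[0.15,0,0,0,0,0]],
])

```text
clock: 36.33
tool_pos: [0.5363, -0.0395, 0.1433]
tool_rot: [[0.271, 0.962, -0.0], [0.962, -0.271, -0.0], [-0.0, -0.0, -1.0]]
contact_force: [-1.5, -4.6, -0.9]
width: 0.0
grip_force: 2.0
```

Emit:
move_arm([
  [[0.1,0,0,0,0,0],[0.15,0,0,0,0,0],[0.15,0,0,0,0,0]],
])

```text
clock: 36.7
tool_pos: [0.5366, -0.0385, 0.1433]
tool_rot: [[0.271, 0.963, -0.001], [0.963, -0.271, -0.001], [-0.001, -0.0, -1.0]]
contact_force: [-1.9, -7.1, -0.5]
width: 0.0001
grip_force: 2.7
```

Emit:
move_arm([
  [[0.1,0,0,0,0,0],[0.15,0,0,0,0,0],[0.15,0,0,0,0,0]],
])

```text
clock: 37.08
tool_pos: [0.5367, -0.0383, 0.1432]
tool_rot: [[0.27, 0.963, -0.002], [0.963, -0.27, -0.003], [-0.004, -0.001, -1.0]]
contact_force: [-2.8, -10.6, -1.2]
width: 0.0
grip_force: 4.5
```

Emit:
move_arm([
  [[0.1,0,0,0,0,0],[0.15,0,0,0,0,0],[0.15,0,0,0,0,0]],
])

```text
clock: 37.45
tool_pos: [0.5367, -0.038, 0.1432]
tool_rot: [[0.269, 0.963, -0.002], [0.963, -0.269, -0.005], [-0.006, -0.001, -1.0]]
contact_force: [-4.6, -14.5, -1.5]
width: 0.0003
grip_force: 6.3
```

Emit:
move_arm([
  [[-1,0,0,0,0,0],[-2,0,-1.5,0,0,0],[-4,0,-5,0,0,0],[-7,0,-8,0,0,0],[-9,0,-8,0,0,0],[-9,0,-8,0,0,0],[-9,0,-8,0,0,0]],
])

```text
clock: 38.33
tool_pos: [0.513, -0.1207, 0.2234]
tool_rot: [[0.272, 0.962, -0.0], [0.962, -0.272, 0.001], [0.001, -0.0, -1.0]]
contact_force: [-0.3, -0.5, 0.3]
width: -0.0001
grip_force: 0.0
```

```bash
python3 - <<'E'
from h import *
s=cv2.cvtColor(ctrl.get_image('scene'),4)
b=cv2.resize(s[145:245,310:430],(720,600),interpolation=cv2.INTER_CUBIC)
cv2.imwrite('pics/c8.png',b)
E
```

```text
(no output)
```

View pics/c8.png

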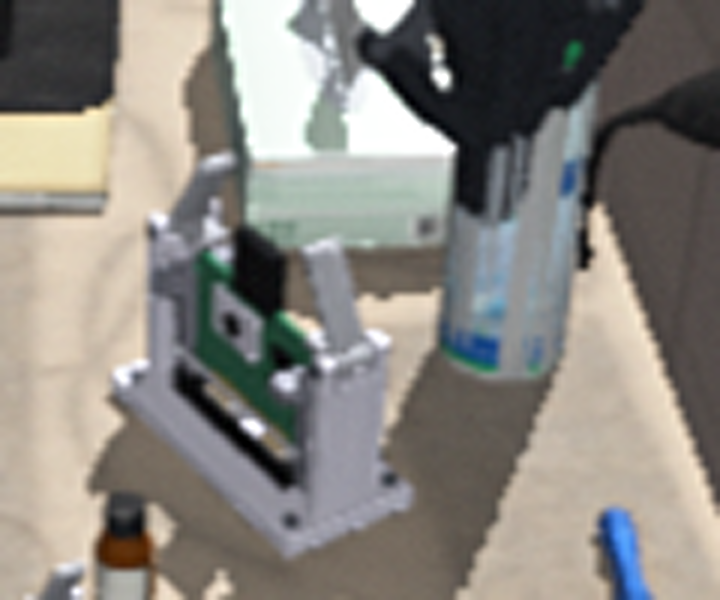

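Both levers lean inwards, at (215,180) and (325,280). The card is seated and the gripper is clear of everything.

```bash
python3 -c "
from cell import ctrl
print(ctrl.sign_off())"
```

```text
the job is handed in; nothing more can be done
None
```

The card is in the rack's guides, both levers were pushed in to their firm stops, the gripper is clear, and I handed the job in at about 38 s. The sign-off returned no verdict.

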